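# Find the heavy side of a bench wheel and hold it down

## Task

The steel wheel on the small aluminium bearing stand has a weight hidden inside it, off to one side, and its stiff bearing lets it rest at any angle. Take hold of the black crank grip and turn the wheel through at least half a turn to feel where its heavy side is, then bring the heavy side to the bottom (within 25 degrees of straight down) and finish with the wheel at rest and the fingers still holding the grip, so that the balance can be marked. Leave the other things on the table where they are.

Things in the scene. Friction and masses are not known exactly. Their poses are not given: they have to be found in the camera images.
- microscope_front (a point): middle of the front edge of the big white microscope (fixed) that stands left of the wheel. It reaches 0.12 m to either side of this point, 0.5 m back and 0.5 m up, black eyepieces leaning towards the robot above this point. A move straight from the table's left half to the wheel would hit it: go round its front.
- wheel (a joint): angle of the wheel about its level axle, rad, endless both ways. 0 = crank grip straight above the axle; grows clockwise as seen facing the wheel's front (the crank side, towards the robot), so +pi/2 = grip level with the axle on that viewer's right. It says nothing of where the hidden weight is: its bearing from the crank is new in every run and fixed during it.
- drum_face (a point): centre of the drum's front face. How it feels: bearing friction about 0.19 N m, alike both ways; the hidden weight pulls its side down with at most 0.13 to 0.18 N m (heavy side level with the axle; none when straight up or down). So at the grip turning takes about 4 N, 3 to 4 N more while the heavy side is lifted and as much less while it goes down (at the most). Left alone the wheel stays put.
- axle (a point): centre of the wheel: a closed steel drum, 120 mm in diameter, 24 mm thick, its level axle 145 mm above the table. Frame (fixed to the stand): x along the axle from the front (crank side) to the back, z up, y to the left seen from the front. In it the crank grip's centre is at x = -0.068, y = -0.046 sin(wheel), z = 0.046 cos(wheel) m.
- crank_grip (a point): centre of the black crank grip, a sleeve 16 mm in diameter and 56 mm long on a steel pin parallel to the axle, 46 mm from it; the sleeve begins 28 mm in front of the drum's face. The frame turns with the wheel: x along the pin towards the wheel, z away from the axle. Nothing else stands out from the face but a flat hub cap and screw heads, 5 mm.
- sleeve: the same black crank grip as a part (origin at its centre). It revolves freely on its pin, so it can be held fast while the wheel turns; its weight, 10 g, is negligible. The turning effort is felt most truly while turning slowly (about 10 mm/s), or just after such a slow move has stopped; after a quick stop part of the friction has relaxed.
- stand: the aluminium bearing stand, fixed to the table; origin on the table under the middle of the wheel, axes as those of the axle. Its base plate, 12 mm thick and 110 mm wide, reaches from 5 mm in front of the origin to 80 mm behind it.
- keypad: cream oval keypad, 105x62x22 mm, lying on the table; bystander
- fork_black: small grey slotted clamping fork, 25x58x8 mm, lying; bystander
- slot_frame: flat black slotted frame, 56x104x12 mm, lying; bystander
- amber_vial: brown glass vial with black cap, 30 mm across, 77 mm tall, standing; bystander
- cap_screw_tray: small white tray with screws, 56x32x14 mm; bystander
- hex_key: black L-shaped hex key, 30x80x5 mm, lying; bystander
- lock_ring: black knurled ring, 34 mm across, 9 mm high, lying; bystander
- vial: white oil bottle with black cap, 26 mm across, 67 mm tall, standing; bystander
- post: black post holder with a thumb screw, 32x42x50 mm, standing; bystander

How it is judged:
On the way:
1. the crank grip, held by the fingers, has been turned well round: it has come more than 85 mm from where it was at the start (a half turn takes it 92 mm away) (distance of crank_grip from where it was at the start of the episode above 0.085 m and contact force between the fingers and sleeve above 0.3 N), for 0.1 s.
At the end, for the whole second after the job is handed in: the heavy side (the hidden weight slug_c0, 40 mm from the axle) is within 25 degrees of straight down, the wheel is at rest (under 0.05 rad/s), and the fingers are holding the crank grip with more than 1 N (z of slug_c0 in the frame of axle below -0.03625 m and contact force between the fingers and sleeve above 1 N and velocity of joint wheel between -0.05 and 0.05 rad/s); the arm keeps its last pose, push and grip.
It fails at once if another thing on the table is moved by more than 30 mm (distance of any of keypad, fork_black, slot_frame, amber_vial, cap_screw_tray, hex_key, lock_ring, vial, post from where it was at the start of the episode above 0.03 m).
It also fails if it takes over 70 s, if anything falls off the work surface, if the arm or the gripper's body presses on something with over 40 N, if the wrist force passes 120 N, or if a joint passes its speed limit or range.

## Robot

A 7-joint arm with a two-finger parallel gripper is mounted at the origin on a cart in front of the work surface, level with it; the furniture and walls round the work are solid. World frame = base frame: x ahead of the robot, y to its left, z up, the work surface at z = 0. Lengths are in m, angles in rad, forces in N, time in s.
With the tool pointing down it reaches from about 0.4 to 0.85 m from the base axis. Payload 10.4 kg.
Tool frame: the origin (TCP) lies at the very end of the fingers, on their centre line; the grasp point (between the pads) lies robot.grip_depth behind it (robot.grip_depth is the distance from the TCP to the grasp point, in m); z points along the fingers, y is the line along which they close (so a half turn about z gives the same grasp; the last joint's range is limited). The gripper opens to 87 mm and grips with 3 to 60 N. Pads are 19 mm wide; open, the fingers measure 117 mm over their backs; the gripper's body (75 mm by 190 mm) begins 51 mm behind the grasp point.
Start: joints at [1.103, 0.332, -0.065, 1.46, 0.022, 1.35, -0.088], TCP at [0.269, -0.564, 0.223] pointing down, gripper open.
Joint ranges: [-2.6, 2.6], [-0.5, 2.12], [-1.47, 1.34], [0.16, 2.42], [-1.27, 4.41], [0.06, 2.06], [-2.6, 2.6]. Speed limits (rad/s): [2.22, 2.22, 2.79, 2.79, 3.14, 3.14, 3.14].

## Interface

Orientations are given as a rotation vector (axis times angle).
In Python, from workcell import robot, cams, models gives the robot as it stands. The module is installed in compiled form; this text tells all that it offers.
- The arm moves only by the shell command python3 -m pendant 'ROWS' [OPENING] [FORCE]. ROWS is a JSON object of lists of equal length, an entry for each row: "slide": the shift along the tool's x, y, z scaled (see below), a list of three; "twist": the turn, a rotation vector about the tool's x, y, z scaled (see below), a list of three. A call has 1 to 12 rows; each row is the pose to reach, as a shift and turn from the pose commanded when the call began, along the tool's axes at that moment; what a row does not reach only later rows make up. The controller multiplies each number of a shift by 75 cm and each number of a turn by 90 degrees. A row lasts 1/12 s, in which the tool goes at most 41.7 mm and 7.16 degrees, less where a joint would pass 70% of its speed; a pose out of reach is approached as far as the arm can. A call with a number of a shift or a turn outside -1 to 1 is refused whole. A call with a gripper value outside its range is refused whole. OPENING is the closure, from -1 (fully open) to 1 (shut), so that 0 is half open, set as the call begins (- or left out, the last holds). The fingers move at their own pace and stop on an object; FORCE is the grip in N (left out, the last holds). Time passes only in rows, so rows that repeat a pose let the fingers close. It gives the time, the measured TCP pose, the force, the opening and the grip force at its end, in the units of the state.
- robot.sense(): the state, without advancing time (a new reading comes with each control period).
- cams.grab_frame(name): name is "side" or "top" or "wrist"; returns a dict with "pixels" (400x640x3 uint8, red, green, blue), "vertical_fov" (degrees; the focal length in pixels is half the picture's height over the tangent of half this angle, whatever the lens; pixels are square), "cx", "cy" (the principal point, pixels), "origin" and "rotation" of the camera in the world. Camera axes: x right, y down, z forward; pixel columns grow to the right and rows downward; lengths in m; the calibration is good to about 2 mm. A picture is of the moment at which its call begins. There is no depth.
- robot.close_job(): hands the job in; it is judged then, once.
Trained networks look in a picture, given as the dict that the camera call returned (one of the last four; its "shot" number tells which), for a name from the list of things; names that differ only in an ending like _2 or _b are one class to them, and where a whole thing is asked for, a point or a joint stands for the part that bears it (a point fixed in the world has none). Each returns a list of dicts, best first, with "p" (0 to 1); they miss things now and then, are a little off and sometimes report something else, mostly with a low value. They report only what shows in the picture. A call takes as long as a camera call.
- models.look_for(picture, label): "rect" ([left, top, right, bottom] in pixels, round what is visible of it).
- models.silhouettes(picture, label): "mask" (400x640 bool, what is visible of it) and "rect" ([left, top, right, bottom] in pixels, round what is visible of it).
The state is a dict: "time_s": time; "joint_pos": joint angles; "joint_vel": joint speeds; "joint_efforts": joint torques, N m; "tool_pos": TCP position; "eef_rot": TCP orientation; "force": force on the tool from outside, world axes, zero at the start; "ft_torque": the same for the moment, N m; "finger_gap": finger opening in m; "gripper_force": force on a finger pad.
Only numpy, scipy, OpenCV 4.12 (cv2) and the standard library are available. Lean on these libraries where they do the work, as an engineer would, in place of code of your own. Each camera call takes 0.05 s, during which the arm holds its last target. There are 200 camera calls.

## Working session

There is one attempt and no reset: what is moved stays moved. The work goes in short steps, Python scripts to look and compute and a shell command to move; the robot and the scene stay as the last step left them, time stands still between calls to the robot, and variables do not carry over. Pictures are saved under pics/ and viewed, at most 10 in all, crops included, and the job is handed in when it is done.

```bash
mkdir -p pics; cat > h.py <<'E'
import numpy as np, cv2
from scipy.spatial.transform import Rotation as R
from workcell import robot, cams, models
def K(p):
    f=200/np.tan(np.radians(p["vertical_fov"])/2); return f,p["cx"],p["cy"]
def Rm(p):
    r=np.array(p["rotation"]); return r if r.shape==(3,3) else R.from_rotvec(r).as_matrix()
def ray(p,uv):
    f,cx,cy=K(p); d=Rm(p)@np.array([(uv[0]-cx)/f,(uv[1]-cy)/f,1]); return np.array(p["origin"]),d/np.linalg.norm(d)
def proj(p,X):
    f,cx,cy=K(p); c=Rm(p).T@(np.array(X)-p["origin"]); return f*c[0]/c[2]+cx,f*c[1]/c[2]+cy
def tri(rs):
    A=sum(np.eye(3)-np.outer(d,d) for o,d in rs); b=sum((np.eye(3)-np.outer(d,d))@o for o,d in rs); return np.linalg.solve(A,b)
def save(p,n): cv2.imwrite(f"pics/{n}.png",p["pixels"][:,:,::-1])
E
python3 - <<'E'
from h import *
s=robot.sense(); print(s, robot.grip_depth)
for n in ["side","top","wrist"]:
    p=cams.grab_frame(n); save(p,n+"0"); print(n,p["origin"],np.round(Rm(p),3).tolist(),K(p), [k for k in p])
    for l in ["wheel","sleeve","stand","crank_grip"]:
        r=models.silhouettes(p,l)
        for q in r[:2]:
            ys,xs=np.nonzero(q["mask"]); print(l,round(q["p"],2),np.round(q["rect"]),xs.mean().round(1),ys.mean().round(1))
    if n!="wrist":
        for l in "keypad fork_black slot_frame amber_vial cap_screw_tray hex_key lock_ring vial post".split():
            r=models.look_for(p,l); print(l,[(round(q["p"],2),np.round(q["rect"]).tolist()) for q in r[:1]])
E
python3 -c "
import cv2,numpy as np
cv2.imwrite('pics/a.png',cv2.imread('pics/side0.png'));"
```

```text
{'time_s': 0.0, 'joint_pos': array([ 1.10342133,  0.33285835, -0.06471365,  1.46092935,  0.02160848,
        1.34987915, -0.08844319]), 'joint_vel': array([ 5.91952445e-04, -2.50723730e-04, -8.43568186e-04,  1.80915798e-05,
       -7.45029336e-04,  1.88732261e-05,  1.20614391e-03]), 'joint_efforts': array([-1.07524265e-03, -6.23260546e+01,  2.35865236e-02, -3.89897346e+01,
       -6.15540706e-02,  3.97439883e-02,  1.24447115e-04]), 'tool_pos': array([ 0.26874803, -0.5638534 ,  0.22176812]), 'eef_rot': array([-3.06289937e+00, -6.92754846e-01,  5.79191097e-04]), 'force': array([0.39148082, 1.13962932, 0.12673424]), 'ft_torque': array([ 0.06086234,  0.02663995, -0.02561358]), 'gripper_force': 0.0, 'finger_gap': 0.08690516119130176} 0.0187
side [-0.06790998 -1.22067497  0.90330557] [[0.904, -0.207, 0.374], [-0.427, -0.462, 0.777], [0.012, -0.863, -0.506]] (np.float64(507.17983167230113), 327.83915608575563, 200.49592448527494) ['pixels', 'vertical_fov', 'cx', 'cy', 'origin', 'rotation', 'shot']
wheel 0.88 [383. 221. 437. 263.] 417.6 239.5
sleeve 0.54 [385. 229. 404. 230.] 393.7 227.9
sle
[... 670 characters left out ...]
on', 'shot']
wheel 0.85 [384. 160. 413. 193.] 397.2 171.7
stand 0.85 [380. 152. 416. 194.] 396.5 169.7
crank_grip 0.64 [382. 162. 414. 191.] 397.5 171.6
keypad [(0.59, [402.0, 203.0, 419.0, 232.0])]
fork_black [(0.43, [420.0, 190.0, 428.0, 207.0])]
slot_frame [(0.82, [293.0, 166.0, 313.0, 180.0])]
amber_vial [(0.5, [288.0, 213.0, 293.0, 231.0])]
cap_screw_tray []
hex_key []
lock_ring []
vial []
post [(0.52, [383.0, 163.0, 414.0, 189.0])]
wrist [ 0.34044435 -0.52907823  0.38538093] [[0.429, -0.864, -0.263], [-0.903, -0.411, -0.125], [-0.0, 0.292, -0.956]] (np.float64(351.6815440267585), 319.4096559171683, 205.48261453134734) ['pixels', 'vertical_fov', 'cx', 'cy', 'origin', 'rotation', 'shot']
```

View pics/side0.png

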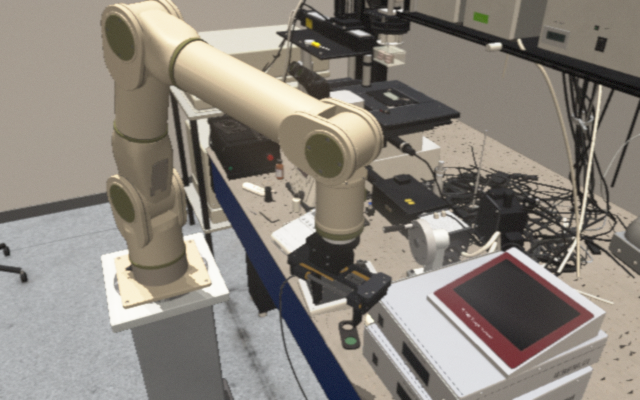

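View pics/top0.png

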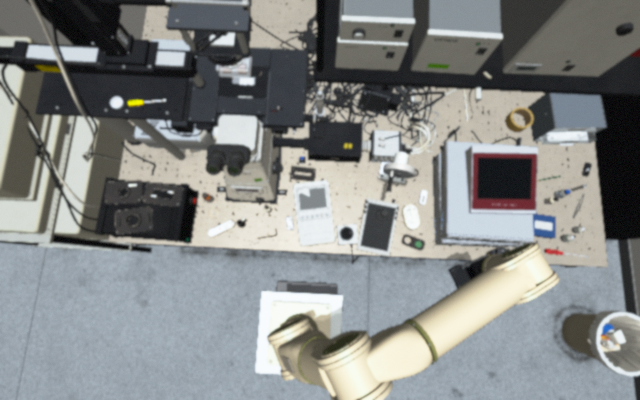

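```bash
python3 - <<'E'
from h import *
a=cv2.imread("pics/side0.png")[195:295,355:475]; b=cv2.imread("pics/top0.png")[130:230,340:460]
c=np.vstack([cv2.resize(x,None,fx=5,fy=5,interpolation=cv2.INTER_CUBIC)[:,:] for x in (a,b)])
c=np.hstack([cv2.resize(x,(400,333*1),interpolation=cv2.INTER_CUBIC) for x in (a,b)])
cv2.imwrite("pics/crop1.png",c)
ps=cams.grab_frame("side"); pt=cams.grab_frame("top")
X=tri([ray(ps,(426,240)),ray(pt,(398,171))]); print(X,proj(ps,X),proj(pt,X))
E
```

```text
[ 0.63085194 -0.34597294  0.14550538] (np.float64(423.07884128482283), np.float64(240.78563896828365)) (np.float64(398.98801581552357), np.float64(169.16323574378313))
```

View pics/crop1.png

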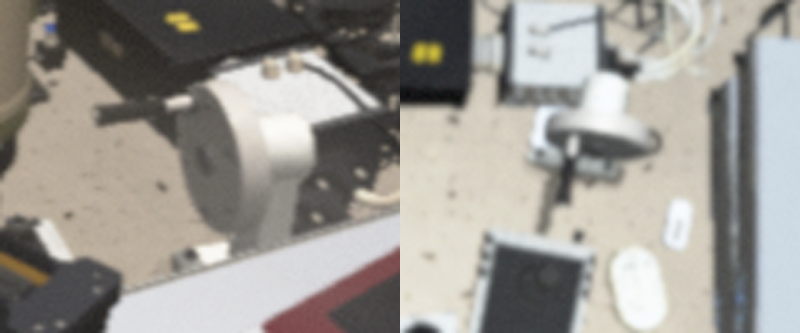

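```bash
python3 - <<'E'
from h import *
ps=cams.grab_frame("side"); pt=cams.grab_frame("top")
S=lambda u,v:(355+u/3.333,195+v/3.333); T=lambda u,v:(340+(u-400)/3.333,130+v/3.333)
A=tri([ray(ps,S(98,115)),ray(pt,T(561,197))]);B=tri([ray(ps,S(165,103)),ray(pt,T(572,160))])
print("sleeve",A,B,np.linalg.norm(B-A),(A+B)/2)
for n,s,t in [("rimcenter",S(218,153),T(603,132))]:
    X=tri([ray(ps,s),ray(pt,t)]);print(n,X)
    for q,p in ((s,ps),(t,pt)): print(q,proj(p,X))
# current tool axes
r=R.from_rotvec(robot.sense()["eef_rot"]).as_matrix(); print(np.round(r,3))
w=cams.grab_frame("wrist"); print("cam in tool",r.T@(np.array(w["origin"])-robot.sense()["tool_pos"]),np.round(r.T@Rm(w),3).tolist())
E
```

```text
sleeve [ 0.54167964 -0.29933596  0.17765719] [ 0.5879302  -0.31239796  0.18250223] 0.04830325814536787 [ 0.56480492 -0.30586696  0.18007971]
rimcenter [ 0.62386198 -0.35005117  0.15113868]
(420.4065406540654, 240.9045904590459) (np.float64(421.9663018751976), np.float64(240.46023950561033))
(400.9060906090609, 169.6039603960396) (np.float64(400.3916818461716), np.float64(170.59830168747143))
[[ 0.903  0.43   0.   ]
 [ 0.43  -0.903 -0.   ]
 [ 0.     0.    -1.   ]]
cam in tool [ 0.07965488 -0.00092239 -0.1627836 ] [[-0.001, -0.956, -0.292], [1.0, -0.001, -0.0], [0.0, -0.292, 0.956]]
```

```bash
python3 -m pendant '{"slide":[[0,0,-0.05],[0.04,-0.02,-0.1],[0.09,-0.05,-0.13],[0.135,-0.075,-0.13],[0.18,-0.1,-0.13],[0.22,-0.125,-0.13],[0.27,-0.15,-0.13],[0.315,-0.175,-0.13],[0.36,-0.2,-0.13],[0.4,-0.22,-0.13],[0.42,-0.23,-0.13],[0.42,-0.23,-0.13]],"twist":[[0,0,0],[0,0,0.05],[0,0,0.1],[0,0,0.15],[0,0,0.2],[0,0,0.25],[0,0,0.3],[0,0,0.36],[0,0,0.41],[0,0,0.46],[0,0,0.46],[0,0,0.46]]}' -1 20
python3 - <<'E'
from h import *
p=cams.grab_frame("wrist"); save(p,"w1"); s=robot.sense(); print(s["tool_pos"],s["force"],np.round(R.from_rotvec(s["eef_rot"]).as_matrix(),3))
for l in ["wheel","sleeve","stand"]:
    for q in models.silhouettes(p,l)[:2]:
        ys,xs=np.nonzero(q["mask"]); print(l,round(q["p"],2),np.round(q["rect"]),xs.mean().round(1),ys.mean().round(1))
E
```

```text
time_s: 2.9
tool_pos: [0.4818, -0.2682, 0.3202]
eef_rot: [-3.111, 0.424, -0.001]
force: [0.5, 0.2, 0.4]
finger_gap: 0.0871
gripper_force: 0.0
[ 0.48025289 -0.27087656  0.32010038] [-0.91505355 -0.96582379 -0.14050356] [[ 0.963 -0.27   0.   ]
 [-0.27  -0.963  0.   ]
 [ 0.    -0.    -1.   ]]
wheel 0.86 [289.   0. 437. 129.] 349.3 34.4
sleeve 0.61 [323.  54. 350. 127.] 336.3 88.9
stand 0.9 [290.   0. 439. 131.] 349.0 35.5
```

View pics/w1.png

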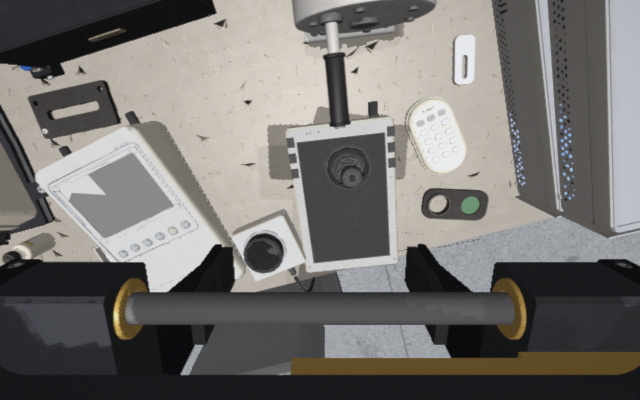

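```bash
python3 - <<'E'
from h import *
w=cams.grab_frame("wrist"); ps=cams.grab_frame("side"); pt=cams.grab_frame("top"); save(ps,"s1");save(pt,"t1")
def atz(p,uv,z): o,d=ray(p,uv); return o+d*(z-o[2])/d[2]
for z in (.17,.18,.19):
    A=atz(w,(340,125),z);B=atz(w,(335.5,55),z);C=atz(w,(332,22),z);print(z,A,B,C,np.linalg.norm(B-A),np.linalg.norm(C-B),np.degrees(np.arctan2(*(B-A)[[1,0]])),np.degrees(np.arctan2(*(C-A)[[1,0]])))
S=lambda u,v:(355+u/3.333,195+v/3.333); T=lambda u,v:(340+(u-400)/3.333,130+v/3.333)
for n,wv,s,t in (("front",(340,125),S(98,115),T(561,197)),("back",(335.5,55),S(165,103),T(572,160))):
    rs=[ray(w,wv),ray(ps,s),ray(pt,t)]; print(n,tri(rs),tri(rs[:2]),tri(rs[::2]))
print("device at z.02",atz(w,(288,125),.02),atz(w,(394,120),.02),atz(w,(310,270),.02),"knob",atz(w,(347,172),.05))
a=ps["pixels"][195:295,340:480,::-1]; b=pt["pixels"][130:230,340:460,::-1]
cv2.imwrite("pics/crop2.png",cv2.resize(a,None,fx=5.5,fy=5.5,interpolation=cv2.INTER_CUBIC))
E
```

```text
0.17 [ 0.5280659  -0.30699343  0.17      ] [ 0.58343872 -0.31808486  0.17      ] [ 0.60783602 -0.32184748  0.17      ] 0.05647273298257287 0.024685730197669727 -11.326716259709164 -10.5482773966505
0.18 [ 0.52891173 -0.30663346  0.18      ] [ 0.58251461 -0.31737036  0.18      ] [ 0.60613206 -0.32101271  0.18      ] 0.05466762578820475 0.023896669941071418 -11.32671625970917 -10.54827739665051
0.19 [ 0.52975757 -0.30627349  0.19      ] [ 0.58159049 -0.31665587  0.19      ] [ 0.60442811 -0.32017794  0.19      ] 0.05286251859383674 0.023107609684472882 -11.326716259709157 -10.548277396650496
front [ 0.53579502 -0.30335221  0.18311547] [ 0.5310395  -0.30762277  0.18524711] [ 0.53407368 -0.30002796  0.20925271]
back [ 0.58509598 -0.31474997  0.18469598] [ 0.58399062 -0.31817304  0.18785231] [ 0.58478435 -0.31494513  0.17645443]
device at z.02 [ 0.5338887 -0.2481248  0.02     ] [ 0.50227507 -0.38050812  0.02      ] [ 0.32802309 -0.21660954  0.02      ] knob [ 0.46002287 -0.30477401  0.05      ]
```

View pics/crop2.png

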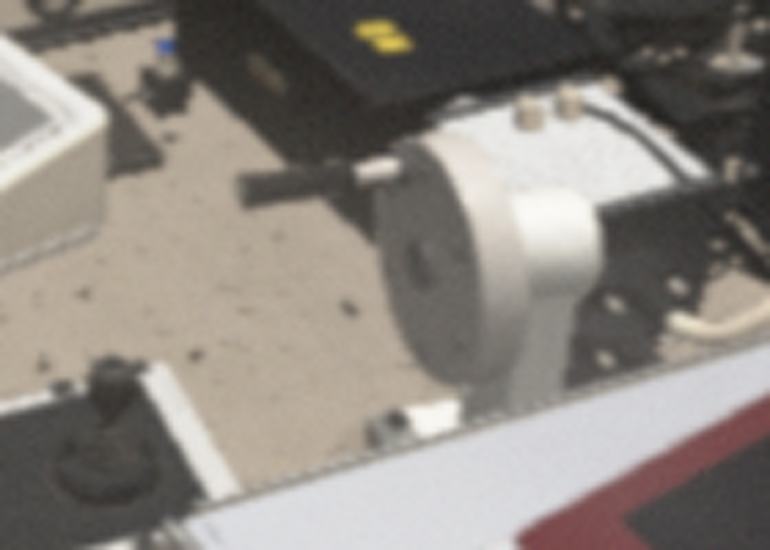

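```bash
python3 -m pendant '{"slide":[[0.04,0.01,0.02],[0.08,0.02,0.04],[0.111,0.026,0.053],[0.111,0.026,0.053],[0.111,0.026,0.053],[0.111,0.026,0.053],[0.111,0.026,0.053]],"twist":[[0,0.07,-0.02],[0,0.14,-0.04],[0,0.222,-0.05],[0,0.222,-0.05],[0,0.222,-0.05],[0,0.222,-0.05],[0,0.222,-0.05]]}' -1 20
python3 - <<'E'
from h import *
p=cams.grab_frame("wrist"); save(p,"w2"); s=robot.sense(); print(s["tool_pos"],s["force"],np.round(R.from_rotvec(s["eef_rot"]).as_matrix(),3))
ax=np.array([.982,-.19,0])
for G in [(.531,-.307,.183),(.584,-.318,.183),(.549,-.311,.182)]: print(proj(p,G))
for l in ["wheel","sleeve","stand"]:
    for q in models.silhouettes(p,l)[:2]:
        ys,xs=np.nonzero(q["mask"]); print(l,round(q["p"],2),np.round(q["rect"]),xs.mean().round(1),ys.mean().round(1))
E
```

```text
time_s: 3.83
tool_pos: [0.554, -0.3141, 0.2819]
eef_rot: [3.033, -0.301, 0.53]
force: [0.6, 0.0, 0.4]
finger_gap: 0.0871
gripper_force: 0.0
[ 0.554182   -0.31404819  0.2816968 ] [ 0.54579938  0.03351145 -0.21382137] [[ 0.922 -0.199  0.331]
 [-0.182 -0.98  -0.08 ]
 [ 0.341  0.014 -0.94 ]]
(np.float64(315.17993166536286), np.float64(278.3940926715111))
(np.float64(315.4514196912099), np.float64(209.6416705305727))
(np.float64(315.5969284928623), np.float64(254.71054103588483))
wheel 0.76 [267. 133. 406. 278.] 328.7 177.1
sleeve 0.72 [294. 207. 316. 280.] 304.0 242.5
stand 0.59 [269.  78. 407. 280.] 330.0 157.7
```

View pics/w2.png

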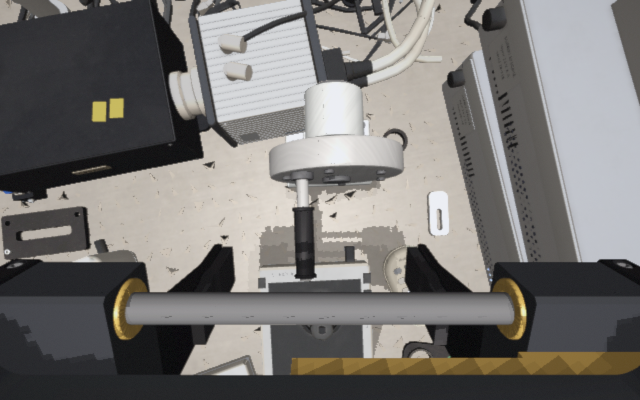

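```bash
python3 - <<'E'
from h import *
from scipy.optimize import least_squares
w2=cams.grab_frame("wrist");ps=cams.grab_frame("side")
r1=R.from_matrix(np.array([[0.963,-0.27,0],[-0.27,-0.963,0],[0,0,-1]])).as_matrix(); t1=np.array([0.48025289,-0.27087656,0.32010038])
w1=dict(w2); w1["origin"]=t1+r1@np.array([0.07965,-0.0009,-0.1628]); w1["rotation"]=r1@np.array([[-0.001,-0.956,-0.292],[1,-0.001,0],[0,-0.292,0.956]])
def pts(q):
    x,y,yaw,th=q; O=np.array([x,y,.145]); a=np.array([np.cos(yaw),np.sin(yaw),0]); l=np.array([-a[1],a[0],0]); z=np.array([0,0,1])
    return O,a,l,z
def f(q,full=False):
    O,a,l,z=pts(q); s,c=np.sin(q[3]),np.cos(q[3]); g=lambda X:O+a*X+.046*(-s*l+c*z); e=[]
    for p,fr,bk in ((w1,(340,125),(335.5,55)),(w2,(306,276),(302.5,208)),(ps,(384,229.2),(404,227))):
        k=.5 if p is ps else (.6 if p is w1 else 1)
        e+=list(k*(np.array(proj(p,g(-.096)))-fr))+list(k*(np.array(proj(p,g(-.040)))-bk))
    ph=np.linspace(0,2*np.pi,73); ring=lambda X:np.array([proj(w2,O+a*X+.06*(np.cos(t)*l+np.sin(t)*z)) for t in ph])
    rr=np.vstack([ring(-.012),ring(.012)]); e+=[rr[:,0].min()-268,rr[:,0].max()-407]
    ff=ring(-.012)
    return np.array(e)
s=least_squares(f,[.625,-.35,-.19,-.6]); q=s.x; print(q,np.degrees(q[2:]),np.round(s.fun,1))
O,a,l,z=pts(q); print("grip",O-a*.068+.046*(-np.sin(q[3])*l+np.cos(q[3])*z), proj(w2,O-.017*a), proj(w2,O-.012*a-.06*z))
E
```

```text
[ 0.62300403 -0.34589093 -0.14809324 -0.74245632] [ -8.48511762 -42.5396137 ] [-1.2 -0.5 -3.1 -1.3  1.2  1.7  1.1 -0.6 -0.7  0.4 -0.7 -0.1  1.5 -1.3]
grip [ 0.56033731 -0.30509718  0.17889326] (np.float64(337.86766080621703), np.float64(182.01091788959846)) (np.float64(333.91873046017565), np.float64(184.01060976373046))
```

```bash
python3 -m pendant '{"slide":[[-0.012,-0.004,0.04],[-0.025,-0.008,0.08],[-0.038,-0.012,0.12],[-0.049,-0.015,0.152],[-0.049,-0.015,0.152],[-0.049,-0.015,0.152],[-0.049,-0.015,0.152],[-0.049,-0.015,0.152]],"twist":[[0,0,-0.03],[0,0,-0.03],[0,0,-0.03],[0,0,-0.03],[0,0,-0.03],[0,0,-0.03],[0,0,-0.03],[0,0,-0.03]]}' -1 20
python3 - <<'E'
from h import *
p=cams.grab_frame("wrist"); save(p,"w3"); s=robot.sense(); print(s["tool_pos"],s["force"],np.round(R.from_rotvec(s["eef_rot"]).as_matrix(),3))
E
```

```text
time_s: 4.8
tool_pos: [0.5611, -0.3068, 0.1632]
eef_rot: [3.029, -0.23, 0.533]
force: [1.0, 0.2, 0.1]
finger_gap: 0.0871
gripper_force: 0.0
[ 0.56096418 -0.30674175  0.16294993] [-0.47295599 -0.1510722   1.31318069] [[ 0.929 -0.156  0.335]
 [-0.136 -0.987 -0.082]
 [ 0.343  0.031 -0.939]]
```

View pics/w3.png

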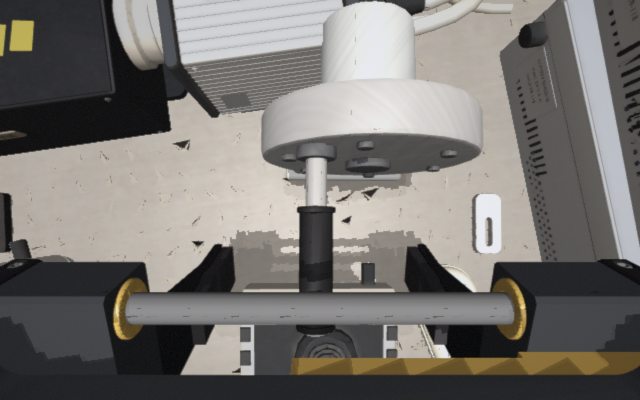

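```bash
python3 -m pendant '{"slide":[[0,0,0],[0,0,0],[0,0,0],[0,0,0],[0,0,0],[0,0,0],[0,0,0],[0,0,0],[0,0,0],[0,0,0],[0,0,0],[0,0,0]],"twist":[[0,0,0],[0,0,0],[0,0,0],[0,0,0],[0,0,0],[0,0,0],[0,0,0],[0,0,0],[0,0,0],[0,0,0],[0,0,0],[0,0,0]]}' 1 25
python3 - <<'E'
from h import *
p=cams.grab_frame("wrist"); save(p,"w4"); s=robot.sense(); print(s)
for l in ["sleeve"]:
    for q in models.silhouettes(p,l)[:2]:
        ys,xs=np.nonzero(q["mask"]); print(l,round(q["p"],2),np.round(q["rect"]),xs.mean().round(1),ys.mean().round(1))
E
```

```text
time_s: 5.85
tool_pos: [0.5601, -0.3055, 0.1604]
eef_rot: [3.032, -0.229, 0.528]
force: [-0.2, 0.0, 3.2]
finger_gap: 0.0153
gripper_force: 22.9
{'time_s': 5.9, 'joint_pos': array([ 0.70560103,  0.1879564 , -0.25836563,  1.82466516, -0.03898994,
        0.79524355, -1.23941529]), 'joint_vel': array([ 4.43742501e-05, -6.46666788e-04,  7.47358554e-04,  2.30579001e-03,
        1.00501104e-03,  5.75320278e-04, -1.30343733e-03]), 'joint_efforts': array([ 7.10358471e-01, -5.03132951e+01, -7.65682105e-01, -3.84979355e+01,
       -7.66946236e-02, -2.23393455e+00, -1.95805903e-02]), 'tool_pos': array([ 0.56004677, -0.30553122,  0.16042263]), 'eef_rot': array([ 3.03174094, -0.22923853,  0.52813122]), 'force': array([-0.43022895,  2.80128776,  1.17629745]), 'ft_torque': array([0.55649499, 0.38998934, 0.20708032]), 'gripper_force': 24.9997903034091, 'finger_gap': 0.015119088556333565}
sleeve 0.72 [302. 205. 339. 335.] 319.8 254.3
```

```bash
cat > tab.py <<'E'
from h import *
import sys
O=np.array([.623,-.346,.145]); yaw=-.148; a=np.array([np.cos(yaw),np.sin(yaw),0]); l=np.array([-a[1],a[0],0]); z=np.array([0,0,1.])
def pos(th): th=np.radians(th); return .046*(-np.sin(th)*l+np.cos(th)*z)
def tang(th): th=np.radians(th); return -np.cos(th)*l-np.sin(th)*z
def grip(s):
    m=R.from_rotvec(s["eef_rot"]).as_matrix(); return np.array(s["tool_pos"])-robot.grip_depth*m[:,2], m
def ang(s):
    g,m=grip(s); d=g-O; return np.degrees(np.arctan2(-d@l,d@z)), np.hypot(d@l,d@z)
def rec():
    F=[];s=robot.sense();F.append(s["force"])
    cams.grab_frame("top"); s=robot.sense(); F.append(s["force"]); F=np.mean(F,0)
    th,r=ang(s); t=tang(th); ra=pos(th)/.046
    print(f"t {s['time_s']:.2f} th {th:.1f} r {r*1000:.1f} Ftan {F@t:.2f} Frad {F@ra:.2f} Fax {F@a:.2f} grip {s['gripper_force']:.1f} tau_z {s['ft_torque'].round(2)}",flush=True)
    import json; open("log.jsonl","a").write(json.dumps([s["time_s"],th,F@t,F@ra])+"\n")
if __name__=="__main__":
    if sys.argv[1]=="rec": rec()
    else:
        th0,st,n=map(float,sys.argv[2:5]); s=robot.sense(); _,m=grip(s); print(ang(s),s["force"])
        for i in range(int(n)):
            u=th0+st*i
            for k in (st*.5,st): print(f"{u:.0f}->{u+k:.0f}",np.round(m.T@(pos(u+k)-pos(u))/.75,4))
E
python3 tab.py tab -43 20 11
```

```text
(np.float64(-43.56062184408682), np.float64(0.045475087786340185)) [-1.04337208  1.90704965  0.84853303]
-43->-33 [ 0.0022  0.0086 -0.0059]
-43->-23 [ 0.0039  0.0182 -0.0104]
-23->-13 [ 0.0011  0.0103 -0.0028]
-23->-3 [ 0.0016  0.0209 -0.0039]
-3->7 [-0.0002  0.0107  0.0007]
-3->17 [-0.0009  0.0211  0.0031]
17->27 [-0.0014  0.0098  0.0041]
17->37 [-0.0033  0.0187  0.0097]
37->47 [-0.0025  0.0077  0.007 ]
37->57 [-0.0053  0.0141  0.0151]
57->67 [-0.0032  0.0047  0.009 ]
57->77 [-0.0067  0.0077  0.0187]
77->87 [-0.0036  0.0012  0.01  ]
77->97 [-0.0072  0.0005  0.02  ]
97->107 [-0.0036 -0.0025  0.0098]
97->117 [-0.0069 -0.0068  0.019 ]
117->127 [-0.0031 -0.0059  0.0084]
117->137 [-0.0058 -0.0133  0.0156]
137->147 [-0.0022 -0.0086  0.0059]
137->157 [-0.0039 -0.0182  0.0104]
157->167 [-0.0011 -0.0103  0.0028]
157->177 [-0.0016 -0.0209  0.0039]
```

```bash
python3 -m pendant '{"slide":[[0.0005,0.002,-0.0015],[0.001,0.004,-0.003],[0.0016,0.0063,-0.0044],[0.0022,0.0086,-0.0059],[0.0026,0.0106,-0.0069],[0.003,0.0126,-0.0078],[0.0033,0.0141,-0.0085],[0.0035,0.0155,-0.0092],[0.0037,0.0168,-0.0098],[0.0039,0.0182,-0.0104]]}' 1 25 && python3 tab.py rec
```

```text
schema error: expected keys slide, twist
```

```bash
python3 -m pendant '{"slide":[[0.0005,0.002,-0.0015],[0.001,0.004,-0.003],[0.0016,0.0063,-0.0044],[0.0022,0.0086,-0.0059],[0.0026,0.0106,-0.0069],[0.003,0.0126,-0.0078],[0.0033,0.0141,-0.0085],[0.0035,0.0155,-0.0092],[0.0037,0.0168,-0.0098],[0.0039,0.0182,-0.0104]],"twist":[[0,0,0],[0,0,0],[0,0,0],[0,0,0],[0,0,0],[0,0,0],[0,0,0],[0,0,0],[0,0,0],[0,0,0]]}' 1 25 && python3 tab.py rec
python3 -m pendant '{"slide":[[0.0003,0.0025,-0.0007],[0.0006,0.005,-0.0014],[0.0009,0.0077,-0.0021],[0.0011,0.0103,-0.0028],[0.0012,0.0126,-0.0031],[0.0013,0.0147,-0.0033],[0.0014,0.0166,-0.0035],[0.0015,0.0182,-0.0037],[0.0016,0.0196,-0.0038],[0.0016,0.0209,-0.0039]],"twist":[[0,0,0],[0,0,0],[0,0,0],[0,0,0],[0,0,0],[0,0,0],[0,0,0],[0,0,0],[0,0,0],[0,0,0]]}' 1 25 && python3 tab.py rec
```

```text
time_s: 6.78
tool_pos: [0.5578, -0.3192, 0.1685]
eef_rot: [3.032, -0.23, 0.527]
force: [6.4, 0.0, -12.1]
finger_gap: 0.0149
gripper_force: 25.0
t 6.83 th -22.7 r 44.6 Ftan -5.84 Frad -10.21 Fax 6.31 grip 25.0 tau_z [0.51 0.02 0.19]
time_s: 7.67
tool_pos: [0.5555, -0.3328, 0.1712]
eef_rot: [3.035, -0.228, 0.525]
force: [5.5, 5.5, -13.8]
finger_gap: 0.0146
gripper_force: 25.0
t 7.72 th -4.5 r 44.0 Ftan -6.84 Frad -12.93 Fax 5.56 grip 25.0 tau_z [ 1.32 -0.05  0.45]
```

```bash
python3 -m pendant '{"slide":[[-0.0001,0.0027,0.0003],[-0.0002,0.0054,0.0007],[-0.0004,0.0081,0.0012],[-0.0006,0.0107,0.0017],[-0.0008,0.013,0.0023],[-0.001,0.0151,0.0029],[-0.0012,0.017,0.0035],[-0.0013,0.0186,0.0041],[-0.0015,0.02,0.0046],[-0.0016,0.0211,0.005]],"twist":[[0,0,0],[0,0,0],[0,0,0],[0,0,0],[0,0,0],[0,0,0],[0,0,0],[0,0,0],[0,0,0],[0,0,0]]}' 1 25 && python3 tab.py rec
python3 -m pendant '{"slide":[[-0.0003,0.0025,0.0009],[-0.0006,0.005,0.0019],[-0.001,0.0075,0.003],[-0.0014,0.0098,0.0041],[-0.0018,0.0118,0.0053],[-0.0022,0.0137,0.0064],[-0.0025,0.0153,0.0074],[-0.0028,0.0166,0.0083],[-0.0031,0.0177,0.0091],[-0.0033,0.0187,0.0097]],"twist":[[0,0,0],[0,0,0],[0,0,0],[0,0,0],[0,0,0],[0,0,0],[0,0,0],[0,0,0],[0,0,0],[0,0,0]]}' 1 25 && python3 tab.py rec
```

```text
time_s: 8.55
tool_pos: [0.5531, -0.3484, 0.1687]
eef_rot: [3.034, -0.228, 0.526]
force: [-1.6, 9.0, -3.6]
finger_gap: 0.0151
gripper_force: 25.0
t 8.60 th 16.7 r 43.1 Ftan -7.29 Frad -5.93 Fax -2.06 grip 25.0 tau_z [1.85 0.81 0.58]
time_s: 9.43
tool_pos: [0.5509, -0.3621, 0.1615]
eef_rot: [3.035, -0.227, 0.525]
force: [-3.3, 10.8, -0.7]
finger_gap: 0.0149
gripper_force: 25.0
t 9.48 th 37.6 r 42.9 Ftan -7.43 Frad -7.16 Fax -4.38 grip 25.0 tau_z [2.26 1.03 0.79]
```

```bash
python3 -m pendant '{"slide":[[-0.0006,0.0019,0.0017],[-0.0012,0.0037,0.0035],[-0.0018,0.0055,0.0053],[-0.0026,0.0073,0.0073],[-0.0031,0.0085,0.0088],[-0.0036,0.0097,0.0104],[-0.0041,0.0107,0.0118],[-0.0046,0.0116,0.0132],[-0.0051,0.0124,0.0145],[-0.0055,0.013,0.0157]],"twist":[[0,0,0],[0,0,0],[0,0,0],[0,0,0],[0,0,0],[0,0,0],[0,0,0],[0,0,0],[0,0,0],[0,0,0]]}' 1 25 && python3 tab.py rec
python3 -m pendant '{"slide":[[-0.0008,0.0013,0.0022],[-0.0016,0.0025,0.0044],[-0.0024,0.0037,0.0067],[-0.0032,0.0047,0.009],[-0.0039,0.0055,0.0109],[-0.0046,0.0062,0.0128],[-0.0052,0.0067,0.0144],[-0.0058,0.0071,0.016],[-0.0063,0.0074,0.0174],[-0.0067,0.0077,0.0187]],"twist":[[0,0,0],[0,0,0],[0,0,0],[0,0,0],[0,0,0],[0,0,0],[0,0,0],[0,0,0],[0,0,0],[0,0,0]]}' 1 25 && python3 tab.py rec
python3 -m pendant '{"slide":[[-0.0009,0.0004,0.0025],[-0.0018,0.0007,0.005],[-0.0027,0.001,0.0075],[-0.0036,0.0012,0.01],[-0.0043,0.0013,0.012],[-0.005,0.0012,0.014],[-0.0056,0.0011,0.0156],[-0.0062,0.0009,0.0172],[-0.0067,0.0007,0.0186],[-0.0072,0.0005,0.02]],"twist":[[0,0,0],[0,0,0],[0,0,0],[0,0,0],[0,0,0],[0,0,0],[0,0,0],[0,0,0],[0,0,0],[0,0,0]]}' 1 25 && python3 tab.py rec
```

```text
time_s: 10.32
tool_pos: [0.5493, -0.3727, 0.1498]
eef_rot: [3.034, -0.228, 0.525]
force: [-6.3, 11.3, 2.9]
finger_gap: 0.0151
gripper_force: 25.0
t 10.37 th 58.9 r 43.0 Ftan -7.44 Frad -7.10 Fax -7.47 grip 25.0 tau_z [2.21 1.33 0.69]
time_s: 11.2
tool_pos: [0.5483, -0.3788, 0.1352]
eef_rot: [3.034, -0.228, 0.525]
force: [-7.6, 12.6, 4.7]
finger_gap: 0.0145
gripper_force: 25.0
t 11.25 th 79.9 r 43.6 Ftan -6.88 Frad -9.74 Fax -8.79 grip 25.0 tau_z [2.33 1.44 0.72]
time_s: 12.08
tool_pos: [0.5482, -0.3798, 0.1196]
eef_rot: [3.034, -0.228, 0.526]
force: [-8.1, 12.3, 8.7]
finger_gap: 0.015
gripper_force: 25.0
t 12.13 th 100.3 r 44.6 Ftan -5.42 Frad -12.20 Fax -9.82 grip 25.0 tau_z [2.39 1.59 0.72]
```

```bash
python3 -m pendant '{"slide":[[-0.001,-0.0006,0.0024],[-0.002,-0.0015,0.0048],[-0.0031,-0.0025,0.0071],[-0.0042,-0.0035,0.0095],[-0.005,-0.0043,0.0114],[-0.0058,-0.0053,0.0132],[-0.0064,-0.0062,0.0147],[-0.007,-0.0071,0.0161],[-0.0076,-0.008,0.0173],[-0.0081,-0.0088,0.0184]],"twist":[[0,0,0],[0,0,0],[0,0,0],[0,0,0],[0,0,0],[0,0,0],[0,0,0],[0,0,0],[0,0,0],[0,0,0]]}' 1 25 && python3 tab.py rec
python3 -m pendant '{"slide":[[-0.0008,-0.0014,0.0021],[-0.0016,-0.0028,0.0042],[-0.0024,-0.0043,0.0063],[-0.0031,-0.0059,0.0084],[-0.0036,-0.0072,0.0098],[-0.0041,-0.0085,0.0112],[-0.0046,-0.0097,0.0124],[-0.005,-0.011,0.0136],[-0.0054,-0.0122,0.0147],[-0.0058,-0.0133,0.0156]],"twist":[[0,0,0],[0,0,0],[0,0,0],[0,0,0],[0,0,0],[0,0,0],[0,0,0],[0,0,0],[0,0,0],[0,0,0]]}' 1 25 && python3 tab.py rec
python3 - <<'E'
import json,numpy as np
from scipy.optimize import least_squares
D=np.array([json.loads(x) for x in open("log.jsonl")]);th=np.radians(D[:,1])
A=np.c_[np.ones(len(th)),np.sin(th),np.cos(th)];c,*_=np.linalg.lstsq(A,D[:,2],rcond=None);print(c,np.hypot(*c[1:]),np.round(A@c-D[:,2],2))
E
```

```text
time_s: 12.97
tool_pos: [0.5488, -0.3759, 0.1057]
eef_rot: [3.03, -0.23, 0.53]
force: [-6.5, 6.3, 9.0]
finger_gap: 0.0147
gripper_force: 25.0
t 13.02 th 118.8 r 45.4 Ftan -5.15 Frad -8.77 Fax -6.92 grip 25.0 tau_z [1.11 1.02 0.34]
time_s: 13.85
tool_pos: [0.5502, -0.3675, 0.0932]
eef_rot: [3.028, -0.231, 0.53]
force: [-6.1, 2.0, 7.8]
finger_gap: 0.0147
gripper_force: 25.0
t 13.90 th 137.6 r 46.5 Ftan -4.20 Frad -6.40 Fax -5.38 grip 25.0 tau_z [0.41 0.89 0.06]
[-4.55762769 -1.80093381 -2.29990891] 2.9211202600767354 [-0.15  0.13  0.01 -0.05  0.15  0.14 -0.5   0.13  0.13]
```

```bash
Z='no'; python3 -m pendant '{"slide":[[-0.0005,-0.0021,0.0014],[-0.001,-0.0043,0.0028],[-0.0015,-0.0065,0.0041],[-0.002,-0.0089,0.0053],[-0.0023,-0.0108,0.0062],[-0.0026,-0.0127,0.007],[-0.0029,-0.0144,0.0077],[-0.0031,-0.016,0.0083],[-0.0033,-0.0175,0.0088],[-0.0035,-0.0189,0.0093]],"twist":[[0,0,0],[0,0,0],[0,0,0],[0,0,0],[0,0,0],[0,0,0],[0,0,0],[0,0,0],[0,0,0],[0,0,0]]}' 1 25 && python3 tab.py rec
python3 -m pendant '{"slide":[[-0.0003,-0.0025,0.0007],[-0.0006,-0.005,0.0014],[-0.0009,-0.0077,0.0021],[-0.0011,-0.0103,0.0028],[-0.0012,-0.0126,0.0031],[-0.0013,-0.0147,0.0033],[-0.0014,-0.0166,0.0035],[-0.0015,-0.0182,0.0037],[-0.0016,-0.0196,0.0038],[-0.0016,-0.0209,0.0039]],"twist":[[0,0,0],[0,0,0],[0,0,0],[0,0,0],[0,0,0],[0,0,0],[0,0,0],[0,0,0],[0,0,0],[0,0,0]]}' 1 25 && python3 tab.py rec
```

```text
time_s: 14.73
tool_pos: [0.5523, -0.353, 0.0832]
eef_rot: [3.03, -0.231, 0.529]
force: [3.6, -6.4, -6.1]
finger_gap: 0.0148
gripper_force: 25.0
t 14.78 th 159.7 r 47.3 Ftan -3.17 Frad 7.14 Fax 5.01 grip 25.0 tau_z [-0.98  0.13 -0.43]
time_s: 15.62
tool_pos: [0.555, -0.336, 0.0791]
eef_rot: [3.032, -0.229, 0.529]
force: [4.7, -2.9, -6.1]
finger_gap: 0.0148
gripper_force: 25.0
t 15.67 th -179.1 r 48.3 Ftan -2.01 Frad 6.25 Fax 4.88 grip 25.0 tau_z [-0.26 -0.03 -0.1 ]
```

```bash
python3 -m pendant '{"slide":[[0,-0.0027,0.0002],[0,-0.0054,0.0003],[0,-0.0081,0.0001],[0,-0.0107,-0.0001],[0.0001,-0.013,-0.0004],[0.0001,-0.0151,-0.0007],[0.0002,-0.017,-0.001],[0.0003,-0.0186,-0.0013],[0.0003,-0.02,-0.0016],[0.0004,-0.0211,-0.0019]],"twist":[[0,0,0],[0,0,0],[0,0,0],[0,0,0],[0,0,0],[0,0,0],[0,0,0],[0,0,0],[0,0,0],[0,0,0]]}' 1 25 && python3 tab.py rec
python3 -m pendant '{"slide":[[0.0003,-0.0025,-0.0009],[0.0006,-0.005,-0.0019],[0.001,-0.0075,-0.003],[0.0014,-0.0098,-0.0041],[0.0018,-0.0118,-0.0053],[0.0022,-0.0137,-0.0064],[0.0025,-0.0153,-0.0074],[0.0028,-0.0166,-0.0083],[0.0031,-0.0177,-0.0091],[0.0033,-0.0187,-0.0097]],"twist":[[0,0,0],[0,0,0],[0,0,0],[0,0,0],[0,0,0],[0,0,0],[0,0,0],[0,0,0],[0,0,0],[0,0,0]]}' 1 25 && python3 tab.py rec
python3 -m pendant '{"slide":[[0.0006,-0.0019,-0.0017],[0.0012,-0.0038,-0.0034],[0.0018,-0.0058,-0.0051],[0.0025,-0.0077,-0.007],[0.003,-0.009,-0.0085],[0.0035,-0.0103,-0.01],[0.004,-0.0114,-0.0114],[0.0044,-0.0124,-0.0127],[0.0049,-0.0133,-0.014],[0.0053,-0.0141,-0.0151]],"twist":[[0,0,0],[0,0,0],[0,0,0],[0,0,0],[0,0,0],[0,0,0],[0,0,0],[0,0,0],[0,0,0],[0,0,0]]}' 1 25 && python3 tab.py rec
```

```text
time_s: 16.5
tool_pos: [0.5575, -0.3204, 0.0812]
eef_rot: [3.031, -0.229, 0.53]
force: [5.3, -0.8, -2.6]
finger_gap: 0.0151
gripper_force: 25.0
t 16.55 th -160.5 r 49.1 Ftan -1.56 Frad 2.15 Fax 5.07 grip 25.0 tau_z [-0.01 -0.4   0.  ]
time_s: 17.38
tool_pos: [0.5599, -0.3063, 0.0888]
eef_rot: [3.031, -0.229, 0.531]
force: [6.0, -1.2, -2.0]
finger_gap: 0.0148
gripper_force: 25.0
t 17.43 th -141.5 r 49.3 Ftan -0.37 Frad 1.22 Fax 5.74 grip 25.0 tau_z [ 0.28 -0.52  0.06]
time_s: 18.27
tool_pos: [0.5616, -0.2957, 0.1007]
eef_rot: [3.03, -0.229, 0.532]
force: [6.1, -0.6, -0.1]
finger_gap: 0.0151
gripper_force: 25.0
t 18.32 th -122.7 r 49.2 Ftan 0.31 Frad 0.36 Fax 5.54 grip 25.0 tau_z [ 0.12 -0.53  0.08]
```

```bash
python3 -m pendant '{"slide":[[0.0008,-0.0013,-0.0022],[0.0016,-0.0025,-0.0044],[0.0024,-0.0037,-0.0067],[0.0032,-0.0047,-0.009],[0.0039,-0.0055,-0.0109],[0.0046,-0.0062,-0.0128],[0.0052,-0.0067,-0.0144],[0.0058,-0.0071,-0.016],[0.0063,-0.0074,-0.0174],[0.0067,-0.0077,-0.0187]],"twist":[[0,0,0],[0,0,0],[0,0,0],[0,0,0],[0,0,0],[0,0,0],[0,0,0],[0,0,0],[0,0,0],[0,0,0]]}' 1 25 && python3 tab.py rec
python3 -m pendant '{"slide":[[0.0009,-0.0004,-0.0025],[0.0018,-0.0007,-0.005],[0.0027,-0.001,-0.0075],[0.0036,-0.0012,-0.01],[0.0043,-0.0013,-0.012],[0.005,-0.0012,-0.014],[0.0056,-0.0011,-0.0156],[0.0062,-0.0009,-0.0172],[0.0067,-0.0007,-0.0186],[0.0072,-0.0005,-0.02]],"twist":[[0,0,0],[0,0,0],[0,0,0],[0,0,0],[0,0,0],[0,0,0],[0,0,0],[0,0,0],[0,0,0],[0,0,0]]}' 1 25 && python3 tab.py rec
cat > fit.py <<'E'
import json,numpy as np
D=np.array([json.loads(x) for x in open("log.jsonl")]);th=np.radians(D[:,1])
r=np.array([44.6,44,43.1,42.9,43,43.6,44.6,45.4,46.5,47.3,48.3,49.1,49.3,49.2,49.0,48.6])[:len(th)]
import tab
E
python3 - <<'E'
import json,numpy as np
D=np.array([json.loads(x) for x in open("log.jsonl")]);th=np.radians(D[:,1])
A=np.c_[np.ones(len(th)),np.sin(th),np.cos(th)]
for k in (A[:9],A[7:],A):
    d=D[:,2][:9] if len(k)==9 and k is not A[7:] and np.allclose(k,A[:9]) else (D[7:,2] if len(k)!=len(A) else D[:,2])
    c,*_=np.linalg.lstsq(k,d,rcond=None);print(c,np.hypot(*c[1:]),np.degrees(np.arctan2(-c[1],-c[2])),np.round(k@c-d,2))
E
```

```text
time_s: 19.15
tool_pos: [0.5626, -0.2899, 0.1156]
eef_rot: [3.03, -0.229, 0.532]
force: [6.9, -2.0, -0.9]
finger_gap: 0.0152
gripper_force: 25.0
t 19.20 th -104.0 r 48.7 Ftan -0.37 Frad -0.45 Fax 6.58 grip 25.0 tau_z [-0.02 -0.63  0.01]
time_s: 20.03
tool_pos: [0.5626, -0.2893, 0.1314]
eef_rot: [3.03, -0.229, 0.532]
force: [7.1, -2.2, -2.3]
finger_gap: 0.015
gripper_force: 25.0
t 20.08 th -85.0 r 47.9 Ftan -1.60 Frad -1.18 Fax 6.96 grip 25.0 tau_z [-0.24 -0.77 -0.03]
[-4.55762769 -1.80093381 -2.29990891] 2.9211202600767354 38.06256773763936 [-0.15  0.13  0.01 -0.05  0.15  0.14 -0.5   0.13  0.13]
[-3.73481438 -2.8308534  -1.82035297] 3.3656226584247624 57.25734673208842 [-0.18 -0.09  0.16  0.15  0.49 -0.18 -0.68 -0.18  0.53]
[-4.06746844 -2.62668999 -2.45798579] 3.5973871654039744 46.900316652181615 [ 0.52  0.53  0.11 -0.19 -0.15 -0.21 -0.79 -0.03  0.18  0.49  0.45  0.69
 -0.14 -0.84 -0.56 -0.07]
```

```bash
python3 - <<'E'
import json,numpy as np
D=np.array([json.loads(x) for x in open("log.jsonl")]);th=np.radians(D[:,1])
r=np.array([44.6,44,43.1,42.9,43,43.6,44.6,45.4,46.5,47.3,48.3,49.1,49.3,49.2,48.7,47.9])
y=-r*np.sin(th);z=r*np.cos(th)
B=np.c_[2*y,2*z,np.ones(16)];p=np.linalg.lstsq(B,y*y+z*z,rcond=None)[0];R0=np.sqrt(p[2]+p[0]**2+p[1]**2);print("centre",p[:2],"R",R0)
t2=np.arctan2(-(y-p[0]),z-p[1]);print(np.degrees(t2).round(1))
Fl=-D[:,2]*np.cos(th)-D[:,3]*np.sin(th);Fz=-D[:,2]*np.sin(th)+D[:,3]*np.cos(th)
f=-Fl*np.cos(t2)-Fz*np.sin(t2); A=np.c_[np.ones(16),np.sin(t2),np.cos(t2)]
c=np.linalg.lstsq(A,f,rcond=None)[0];print(f.round(2),c,np.hypot(*c[1:]),np.degrees(np.arctan2(-c[1],-c[2])),np.round(A@c-f,2))
A=np.c_[A,np.abs(D[:,3])];c=np.linalg.lstsq(A,f,rcond=None)[0];print(c,np.degrees(np.arctan2(-c[1],-c[2])),np.round(A@c-f,2))
E
```

```text
centre [ 2.08275031 -2.37369064] R 46.11358961423274
[ -19.2   -1.7   18.4   37.8   57.7   77.4   97.   115.   133.8  156.2
  178.4 -161.9 -141.7 -121.7 -101.7  -81.8]
[-5.2  -6.2  -7.11 -7.4  -7.59 -7.29 -6.13 -5.73 -4.63 -2.73 -1.73 -1.51
 -0.37  0.31 -0.35 -1.53] [-3.91254083 -2.9150578  -2.27901681] 3.700199934969657 51.98140363084619 [ 0.09  0.1   0.12 -0.1  -0.01  0.03 -0.4   0.13  0.19 -0.27  0.02  0.67
  0.05 -0.54 -0.24  0.18]
[-3.95233181 -2.94093824 -2.29273525  0.00671788] 52.06026583673655 [ 0.11  0.13  0.1  -0.12 -0.03  0.03 -0.39  0.14  0.18 -0.26  0.03  0.66
  0.04 -0.55 -0.25  0.17]
```

```bash
python3 -m pendant '{"slide":[[0.0009,0.0005,-0.0025],[0.0018,0.0011,-0.005],[0.0027,0.0018,-0.0074],[0.0036,0.0025,-0.0098],[0.0043,0.0032,-0.0117],[0.005,0.004,-0.0135],[0.0056,0.0047,-0.015],[0.0061,0.0055,-0.0165],[0.0065,0.0062,-0.0178],[0.0069,0.0068,-0.019]],"twist":[[0,0,0],[0,0,0],[0,0,0],[0,0,0],[0,0,0],[0,0,0],[0,0,0],[0,0,0],[0,0,0],[0,0,0]]}' 1 25 && python3 tab.py rec
python3 -m pendant '{"slide":[[0.0008,0.0014,-0.0021],[0.0016,0.0028,-0.0042],[0.0024,0.0043,-0.0063],[0.0031,0.0059,-0.0084],[0.0038,0.0076,-0.0103],[0.0045,0.0095,-0.0121],[0.0051,0.0114,-0.0138],[0.0057,0.013,-0.0153],[0.0062,0.0146,-0.0167],[0.0066,0.0161,-0.0178],[0.0069,0.0175,-0.0186],[0.0069,0.0175,-0.0186]],"twist":[[0,0,0],[0,0,0],[0,0,0],[0,0,0],[0,0,0],[0,0,0],[0,0,0],[0,0,0],[0,0,0],[0,0,0],[0,0,0],[0,0,0]]}' 1 25 && python3 tab.py rec
python3 - <<'E'
from tab import *
import tab
tab.O=O+.00208*l-.00237*z; s=robot.sense(); print(ang(s)); p=cams.grab_frame("side"); cv2.imwrite("pics/end.png",cv2.resize(p["pixels"][150:310,320:480,::-1],None,fx=3.5,fy=3.5))
E
```

```text
time_s: 20.92
tool_pos: [0.5618, -0.2941, 0.1464]
eef_rot: [3.03, -0.23, 0.532]
force: [8.6, -4.1, -4.2]
finger_gap: 0.0145
gripper_force: 25.0
t 20.97 th -65.8 r 46.9 Ftan -2.32 Frad -3.52 Fax 8.63 grip 25.0 tau_z [-0.45 -0.92 -0.1 ]
time_s: 21.97
tool_pos: [0.5598, -0.3061, 0.1611]
eef_rot: [3.031, -0.229, 0.531]
force: [9.9, -3.4, -6.5]
finger_gap: 0.0148
gripper_force: 25.0
t 22.02 th -42.4 r 45.6 Ftan -2.83 Frad -5.40 Fax 10.47 grip 25.0 tau_z [-0.41 -1.14 -0.03]
(np.float64(-38.50874686441708), np.float64(0.04604673310775869))
```

View pics/end.png

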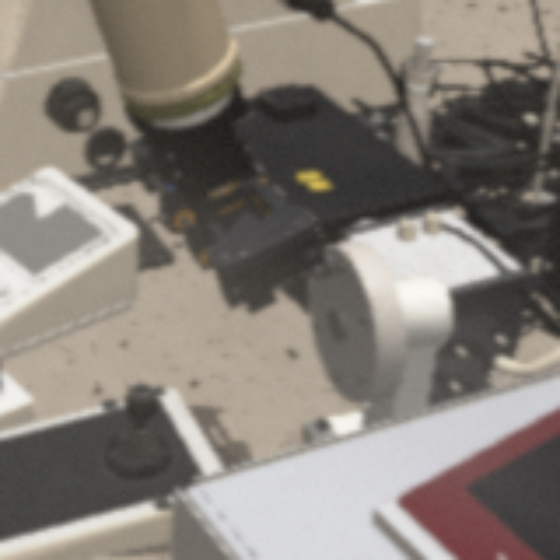

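```bash
sed -i 's/^O=np.array.*145\]);/O=np.array([.623,-.346,.145])+np.array([.0003,.0021,-.0024]);/' tab.py
python3 -m pendant '{"slide":[[0.0004,0.0023,-0.0011],[0.0008,0.0046,-0.0021],[0.0012,0.0069,-0.0031],[0.0018,0.0092,-0.0048],[0.0022,0.0113,-0.0058],[0.0025,0.0133,-0.0066],[0.0027,0.0151,-0.0073],[0.0029,0.0166,-0.0079],[0.0031,0.0179,-0.0084],[0.0033,0.0191,-0.0088]],"twist":[[0,0,0],[0,0,0],[0,0,0],[0,0,0],[0,0,0],[0,0,0],[0,0,0],[0,0,0],[0,0,0],[0,0,0]]}' 1 25 && python3 tab.py rec
python3 -m pendant '{"slide":[[-0.0003,-0.0025,0.0008],[-0.0007,-0.005,0.0019],[-0.0011,-0.0075,0.0029],[-0.0015,-0.0099,0.004],[-0.0018,-0.0119,0.0049],[-0.0022,-0.0138,0.0059],[-0.0025,-0.0154,0.0067],[-0.0028,-0.0168,0.0075],[-0.0031,-0.018,0.0082],[-0.0033,-0.0191,0.0088]],"twist":[[0,0,0],[0,0,0],[0,0,0],[0,0,0],[0,0,0],[0,0,0],[0,0,0],[0,0,0],[0,0,0],[0,0,0]]}' 1 25 && python3 tab.py rec
python3 -m pendant '{"slide":[[-0.0006,-0.002,0.0015],[-0.0011,-0.0039,0.003],[-0.0017,-0.0058,0.0045],[-0.0024,-0.008,0.0065],[-0.0029,-0.0094,0.0079],[-0.0034,-0.0107,0.0093],[-0.0039,-0.0118,0.0106],[-0.0043,-0.0128,0.0118],[-0.0047,-0.0138,0.0129],[-0.0051,-0.0147,0.014]],"twist":[[0,0,0],[0,0,0],[0,0,0],[0,0,0],[0,0,0],[0,0,0],[0,0,0],[0,0,0],[0,0,0],[0,0,0]]}' 1 25 && python3 tab.py rec
python3 -m pendant '{"slide":[[0.0007,0.0016,-0.0018],[0.0014,0.0033,-0.0037],[0.0021,0.005,-0.0056],[0.0027,0.0067,-0.0075],[0.0032,0.0083,-0.0089],[0.0037,0.0099,-0.0102],[0.0041,0.0112,-0.0113],[0.0045,0.0125,-0.0123],[0.0048,0.0136,-0.0132],[0.0051,0.0147,-0.014]],"twist":[[0,0,0],[0,0,0],[0,0,0],[0,0,0],[0,0,0],[0,0,0],[0,0,0],[0,0,0],[0,0,0],[0,0,0]]}' 1 25 && python3 tab.py rec
```

```text
time_s: 22.9
tool_pos: [0.5578, -0.3183, 0.1681]
eef_rot: [3.033, -0.227, 0.53]
force: [8.7, 2.5, -6.0]
finger_gap: 0.0147
gripper_force: 25.0
t 22.95 th -20.3 r 46.0 Ftan -5.08 Frad -4.33 Fax 8.73 grip 25.0 tau_z [ 0.63 -1.06  0.28]
time_s: 23.78
tool_pos: [0.5596, -0.3077, 0.1622]
eef_rot: [3.028, -0.231, 0.532]
force: [6.0, -6.9, 0.2]
finger_gap: 0.0146
gripper_force: 25.0
t 23.83 th -36.3 r 45.9 Ftan 4.61 Frad -3.00 Fax 6.50 grip 25.0 tau_z [-1.07 -0.75 -0.34]
time_s: 24.67
tool_pos: [0.5614, -0.297, 0.1511]
eef_rot: [3.028, -0.231, 0.533]
force: [3.3, -4.2, 3.9]
finger_gap: 0.015
gripper_force: 25.0
t 24.72 th -55.7 r 46.0 Ftan 4.87 Frad -1.50 Fax 3.94 grip 25.0 tau_z [-0.88 -0.65 -0.25]
time_s: 25.55
tool_pos: [0.5598, -0.3058, 0.1609]
eef_rot: [3.031, -0.229, 0.531]
force: [11.5, -2.6, -7.5]
finger_gap: 0.0147
gripper_force: 25.0
t 25.60 th -38.6 r 46.0 Ftan -3.96 Frad -6.54 Fax 11.45 grip 25.0 tau_z [-0.24 -1.21  0.01]
```

```bash
python3 -m pendant '{"slide":[[0,0,0],[0,0,0],[0,0,0],[0,0,0],[0,0,0],[0,0,0]],"twist":[[0,0,0],[0,0,0],[0,0,0],[0,0,0],[0,0,0],[0,0,0]]}' 1 25 && python3 tab.py rec && python3 -c "
from workcell import robot; print(robot.close_job())"
```

```text
time_s: 26.1
tool_pos: [0.5598, -0.306, 0.161]
eef_rot: [3.031, -0.229, 0.531]
force: [10.6, -3.2, -6.6]
finger_gap: 0.0148
gripper_force: 25.0
t 26.15 th -38.6 r 46.0 Ftan -2.80 Frad -6.31 Fax 10.80 grip 25.0 tau_z [-0.4  -1.22 -0.11]
the job is handed in; nothing more can be done
None
```

I turned the wheel through a full turn, felt its heavy side, and handed the job in at about 26 s with the crank at about -38.6°. By the turning forces that puts the heavy side within about 5° of straight down, with the wheel at rest and the fingers holding the grip at 25 N; the hand-in gave no verdict back.

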